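# Pin the test link in its yoke

### The job

A loading pin is parked in its grey holder with the blue handle inside. Draw it out by the bare aluminium end and lay it on the bench, without dropping it, to change your grip; then take it by the blue handle and push it through the green yoke and the brass link from the side facing the holder, fully home, so that the front of the handle rests against the yoke, and let go. Leave the other things on the bench where they are and upright.

Things in the scene. Friction and masses are not known exactly. Their poses are not given: they have to be found in the camera images.
- pin: Loading pin, 160 mm, about 130 g: square blue handle 22 x 22 x 70 mm (x = -70 to 0), then a round bare aluminium shank, 14 mm diameter (x = 0 to 90 mm), its last 10 mm tapering to 8 mm. Origin on the axis at the handle's front face; x points to the tip. Balances 11 mm behind the origin, so it lies level on its handle, axis 11 mm above the support. Parked with 60 mm of shank out of the holder.
- pin_tip (a point): Tip of the pin: the end of the shank, on the axis, 90 mm in front of the handle's front face.
- holder: Grey fixed holder block, 112 x 70 mm, 66 mm high: a roofed channel open only at its mouth, inside 28 mm wide, 30 mm high, 104 mm deep (x = -104 to 0), floor 30 mm above the bench. Origin on the bench under the mouth; x points out of the mouth, the way the pin is drawn out.
- holder_mouth (a point): Centre line of the parked pin in the plane of the holder's mouth, 41 mm above the bench.
- yoke: Green fixed yoke, base 130 x 110 x 12 mm (x = -39 to 91): two upright cheeks 70 mm wide, top 100 mm above the bench, x = 0 to 16 and 36 to 52 mm, a fixed brass link between (x = 20 to 32). Round through holes, 17 mm in the cheeks, 21 in the link, on one line along x 70 mm above the bench, chamfered 2 mm. Origin on the bench under the entry cheek's outer face; x is the way in.
- yoke_entry (a point): Centre of the entry cheek's hole, on its outer face, 70 mm above the bench; axes as the yoke's. The pin's origin comes here when it is home.
- yoke_exit (a point): Centre of the far cheek's hole on its outer face, 52 mm beyond yoke_entry along x.
- test_block_a: Bystander: steel hardness test block, disc 60 mm across, 14 mm high; origin at the centre of its underside, z up.
- test_block_b: Bystander: brass-coloured test block, disc 60 mm across, 14 mm high; origin at the centre of its underside, z up.
- mount_a: Bystander: black moulded specimen, cylinder 32 mm across, 22 mm high; origin at the centre of its underside, z up.
- mount_b: Bystander: red moulded specimen, cylinder 32 mm across, 22 mm high; origin at the centre of its underside, z up.
- carton: Bystander: white carton 60 x 100 x 45 mm high; origin at the centre of its underside, z up.
- polish: Bystander: closed white bottle with green cap, 52 mm across, 110 mm high; origin at the centre of its underside, z up.
- driver: Bystander: screwdriver lying on the bench, about 200 mm long; x points from handle to tip.

How it is judged:
By the outcome, as a careful person would: the job done as asked, in the order asked, and still so for the second after the job is handed in, with the robot touching nothing.
It also fails if it takes over 54 s, if anything falls off the work surface, if the arm or the gripper's body presses on something with over 40 N, if the wrist force passes 120 N, or if a joint passes its speed limit or range.

### The arm

A 7-joint arm with a two-finger parallel gripper is mounted at the origin on the work surface. World frame = base frame: x ahead of the robot, y to its left, z up, the work surface at z = 0. Lengths are in m, angles in rad, forces in N, time in s.
With the tool pointing down it reaches from about 0.4 to 0.85 m from the base axis. Payload 4.5 kg.
Tool frame: the origin (TCP) lies on the centre line of the jaws, within the pads' length; the fingertips stand 11 mm ahead of it and the grasp point (between the pads) lies 8 mm behind it; z points along the fingers, y is the line along which they close (so a half turn about z gives the same grasp; the last joint's range is limited). The gripper opens to 85 mm and grips with 20 to 120 N. Pads are 22 mm wide; open, the fingers measure 114 mm over their backs; the gripper's body (76 mm by 85 mm) begins 54 mm behind the grasp point. The pads swing forward as they close: fully open they stand 13 mm farther back than shut.
Start: joints at [1.231, 0.689, -0.195, 1.565, 0.157, 0.902, -0.215], TCP at [0.228, -0.582, 0.242] pointing down, gripper open.
Joint ranges: [-3.01, 3.01], [-0.46, 2.08], [-1.47, 1.51], [0.13, 2.56], [-1, 4.14], [0.04, 2.09], [-2.66, 2.66]. Speed limits (rad/s): [2.57, 2.57, 3.14, 3.14, 3.14, 3.14, 3.14].

### API

Orientations are given as a 3x3 rotation matrix whose columns are the frame's x, y, z axes.
In Python, from station import robot, imaging, job gives the robot as it stands. The module is installed in compiled form; this text tells all that it offers.
- The arm moves only by the tool play_rows, never from a script. Its argument "steps" is a list of rows, each an object with "claw": the closure, from -1 (fully open) to 1 (shut); "linear": the shift along the tool's x, y, z scaled (see below), a list of three; "dr": the turn, a rotation vector about the tool's x, y, z scaled (see below), a list of three. A call has 1 to 12 rows; each row shifts and turns the commanded pose from where the row before left it, along the tool's axes as they then stand; what a row does not reach is not made up. The controller multiplies each number of a shift by 0.15 m and each number of a turn by 90 degrees. A row lasts 1/10 s, in which the tool goes at most 50 mm and 8.59 degrees, less where a joint would pass 70% of its speed; a pose out of reach is approached as far as the arm can. A call with a number of a shift or a turn outside -1 to 1 is refused whole. A call with a gripper value outside its range is refused whole. The fingers move at their own pace and stop on an object; the grip force is fixed at half the most. Time passes only in rows, so rows that do not move let the fingers close. It gives the time, the measured TCP pose, the force, the opening and the grip force at its end, in the units of the state.
- robot.sense(): the state, without advancing time (a new reading comes with each control period).
- imaging.read_camera(name): name is "scene" or "top"; returns the picture (480x640x3 uint8, red, green, blue); there is no depth.
- imaging.get_calibration(name): a dict with "fx", "fy", "cx", "cy" (pixels), "distortion" ([k1, k2, p1, p2, k3] as OpenCV has them; the pictures are not rectified), "cam_to_world" (4x4, takes a point from camera to world coordinates). Camera axes: x right, y down, z forward; pixel columns grow to the right and rows downward; lengths in m; the calibration is good to about 2 mm. A picture is of the moment at which its call begins. get_calibration takes no time and is no camera call.
- job.sign_off(): hands the job in; it is judged then, once.
The state is a dict: "time": time; "joints": joint angles; "qd": joint speeds; "joint_torque": joint torques, N m; "ee_pos": TCP position; "ee_rot": TCP orientation; "force": force on the tool from outside, world axes, zero at the start; "wrist_torque": the same for the moment, N m; "width": finger opening in m; "gripper_force": force on a finger pad.
Only numpy, scipy, OpenCV 4.12 (cv2) and the standard library are available. Lean on these libraries where they do the work, as an engineer would, in place of code of your own. Each camera call takes 0.05 s, during which the arm holds its last target. There are 200 camera calls.

## Working session

There is one attempt and no reset: what is moved stays moved. The work goes in short steps, Python scripts to look and compute and a tool call to move; the robot and the scene stay as the last step left them, time stands still between calls to the robot, and variables do not carry over. Pictures are saved under pics/ and viewed, at most 10 in all, crops included, and the job is handed in when it is done.

Besides the shell and the picture viewer there is one more tool, called after ">>>" as name([rows], argument=value, ...), one row to a line, values as JSON. play_rows: Moves the arm, as the interface text tells. Shifts and turns lie within -1 to 1; 1 stands for 0.15 m of shift or 90 degrees of turn. Its arguments: {"type":"object","properties":{"steps":{"type":"array","items":{"type":"object","properties":{"claw":{"type":"number"},"linear":{"type":"array","items":{"type":"number","minimum":-1,"maximum":1}},"dr":{"type":"array","items":{"type":"number","minimum":-1,"maximum":1}}}}}},"required":["steps"]}

```bash
mkdir -p pics
cat > h.py <<'E'
import numpy as np, cv2
from station import robot, imaging, job
def cal(n):
    c=imaging.get_calibration(n); K=np.array([[c['fx'],0,c['cx']],[0,c['fy'],c['cy']],[0,0,1.]]); return K,np.array(c['distortion'],float),np.array(c['cam_to_world'])
def ray(n,uv):
    K,d,T=cal(n); p=cv2.undistortPoints(np.array(uv,float).reshape(-1,1,2),K,d).reshape(-1,2)
    r=np.c_[p,np.ones(len(p))]@T[:3,:3].T; return T[:3,3],r
def plane(n,uv,z):
    o,r=ray(n,uv); return o+r*((z-o[2])/r[:,2])[:,None]
def proj(n,P):
    K,d,T=cal(n); W=np.linalg.inv(T); return cv2.projectPoints(np.array(P,float).reshape(-1,3),cv2.Rodrigues(W[:3,:3])[0],W[:3,3],K,d)[0].reshape(-1,2)
def tri(uvs):
    A=np.zeros((3,3));b=np.zeros(3)
    for n,uv in uvs:
        o,r=ray(n,[uv]); r=r[0]/np.linalg.norm(r[0]); M=np.eye(3)-np.outer(r,r); A+=M;b+=M@o
    return np.linalg.solve(A,b)
def snap(n,f):
    im=imaging.read_camera(n)[...,::-1].copy(); cv2.imwrite(f'pics/{f}.png',im); return im
E
python3 - <<'E'
from h import *
for n in ('scene','top'):
    snap(n,n+'0'); K,d,T=cal(n); print(n,K.round(1).tolist(),d.round(3),T.round(3).tolist())
s=robot.sense(); print({k:np.round(v,3).tolist() for k,v in s.items()})
E
```

```text
scene [[548.6, 0.0, 323.9], [0.0, 548.6, 234.9], [0.0, 0.0, 1.0]] [-0.008  0.     0.     0.     0.   ] [[-0.279, 0.567, -0.775, 1.289], [0.96, 0.147, -0.237, 0.159], [-0.02, -0.81, -0.586, 0.635], [0.0, 0.0, 0.0, 1.0]]
top [[618.3, 0.0, 321.7], [0.0, 618.3, 239.6], [0.0, 0.0, 1.0]] [-0.034  0.     0.     0.     0.   ] [[-0.013, -0.998, 0.053, 0.497], [-1.0, 0.013, 0.005, -0.076], [-0.005, -0.053, -0.999, 1.218], [0.0, 0.0, 0.0, 1.0]]
{'time': 0.1, 'joints': [1.231, 0.69, -0.195, 1.566, 0.157, 0.903, -0.215], 'qd': [0.001, -0.0, -0.001, -0.003, 0.0, -0.001, 0.001], 'joint_torque': [-0.004, -54.06, -1.272, -15.898, 0.009, 0.004, 0.0], 'ee_pos': [0.228, -0.581, 0.242], 'ee_rot': [[0.931, 0.365, -0.001], [0.365, -0.931, 0.002], [-0.0, -0.002, -1.0]], 'force': [0.328, 0.451, 0.179], 'wrist_torque': [0.009, 0.018, 0.003], 'gripper_force': 0.0, 'width': 0.086}
```

View pics/scene0.png

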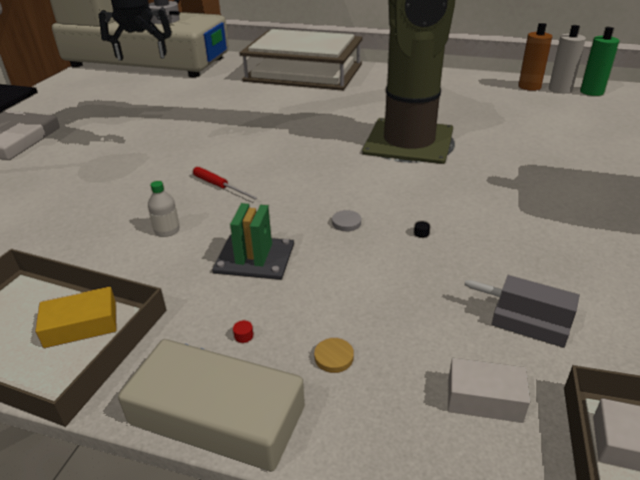

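View pics/top0.png

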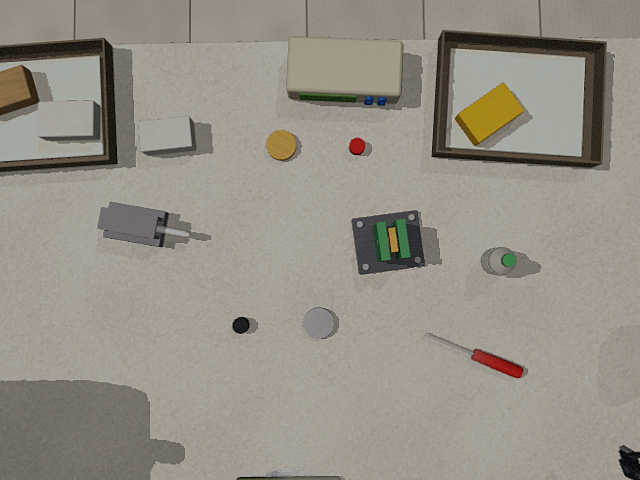

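The scene view shows the pin's shank at (468–495, 286–294) sticking out of the grey holder, and the yoke at (253, 240). In the top view the holder is at (135, 224), the pin tip at (190, 235) and the yoke at (388, 242), with its left cheek facing the holder.

Run:
```python
from h import *
t=cv2.imread('pics/top0.png'); s=cv2.imread('pics/scene0.png')
a=cv2.resize(t[195:255,90:220],None,fx=3,fy=3,interpolation=2)   # 390x180
b=cv2.resize(t[200:285,340:435],None,fx=4,fy=4,interpolation=2)  # 380x340
c=cv2.resize(s[265:350,455:585],None,fx=3,fy=3,interpolation=2)  # 390x255
d=cv2.resize(s[195:285,205:300],None,fx=4,fy=4,interpolation=2) # 380x360
out=np.zeros((600,800,3),np.uint8)
out[:180,:390]=a; out[:340,400:780]=b; out[190:445,:390]=c
out=out[:,:]; 
out2=np.zeros((600,800,3),np.uint8)
out[345:345+240,400:400+253]=cv2.resize(d,(253,240))
cv2.imwrite('pics/crop1.png',out)
hsv=cv2.cvtColor(t,cv2.COLOR_BGR2HSV)
# base of yoke dark
g=t.max(2); m=((g<90)|((hsv[...,1]>100)&(hsv[...,0]>15)&(hsv[...,0]<90))).astype(np.uint8); m[:200]=0;m[285:]=0;m[:,:340]=0;m[:,435:]=0
m=cv2.morphologyEx(m,cv2.MORPH_CLOSE,np.ones((5,5)))
c=max(cv2.findContours(m,0,1)[0],key=cv2.contourArea)
P=plane('top',cv2.boxPoints(cv2.minAreaRect(c)),0.012)
print('base',P.round(4).tolist(),[np.linalg.norm(P[i]-P[i-1]).round(4) for i in range(4)],P.mean(0))
# green tops
gm=(hsv[...,0]>45)&(hsv[...,0]<85)&(hsv[...,1]>90); gm[:200]=0;gm[285:]=0;gm[:,:340]=0;gm[:,435:]=0
print('green V hist',np.histogram(hsv[...,2][gm],10))
for row in t[232:248:5,370:415]: print(row.tolist())
```

```text
base [[0.6017, -0.1287, 0.012], [0.6177, -0.2582, 0.012], [0.5081, -0.2708, 0.012], [0.4922, -0.1419, 0.012]] [np.float64(0.1103), np.float64(0.1305), np.float64(0.1104), np.float64(0.1299)] [ 0.55493383 -0.19990892  0.012     ]
green V hist (array([ 13,  14,  10,  47, 129,  15,  44,  34, 571,  51]), array([ 12. ,  24.7,  37.4,  50.1,  62.8,  75.5,  88.2, 100.9, 113.6,
       126.3, 139. ]))
[[69, 64, 64], [67, 62, 63], [73, 67, 70], [61, 71, 52], [39, 65, 33], [35, 67, 31], [27, 58, 24], [36, 69, 28], [74, 118, 58], [72, 119, 62], [78, 119, 63], [69, 114, 54], [74, 116, 60], [81, 121, 64], [77, 120, 62], [81, 126, 67], [64, 108, 57], [19, 45, 48], [17, 34, 47], [66, 139, 170], [69, 140, 170], [58, 129, 161], [62, 131, 165], [63, 129, 162], [66, 138, 174], [43, 96, 114], [25, 33, 29], [31, 51, 15], [73, 119, 60], [77, 123, 62], [67, 115, 55], [76, 122, 64], [73, 118, 54], [73, 117, 59], [78, 120, 60], [75, 123, 65], [68, 109, 59], [50, 51, 46], [62, 51, 53], [50, 46, 47], [52, 49, 47], [46, 44, 43], [52, 51, 49], [45, 46, 44], [50, 47, 48]]
[[71, 70, 68], [71, 65, 64], [73, 69, 69], 
[... 1244 characters left out ...]
8, 43, 41], [49, 51, 47], [50, 48, 45]]
[[69, 69, 70], [63, 61, 61], [63, 62, 60], [69, 63, 63], [71, 67, 71], [45, 49, 43], [37, 64, 33], [44, 69, 34], [33, 61, 28], [42, 70, 34], [75, 117, 59], [76, 121, 64], [81, 122, 63], [74, 116, 57], [78, 117, 60], [76, 122, 64], [78, 121, 62], [72, 119, 54], [68, 108, 58], [28, 51, 57], [16, 33, 49], [68, 140, 175], [69, 141, 174], [63, 134, 168], [61, 132, 166], [66, 133, 167], [62, 136, 169], [58, 119, 151], [24, 47, 52], [9, 12, 0], [67, 117, 54], [81, 124, 69], [76, 122, 65], [78, 124, 67], [69, 114, 54], [79, 121, 66], [79, 122, 65], [80, 124, 68], [81, 133, 68], [45, 53, 41], [50, 40, 44], [52, 50, 49], [50, 50, 47], [54, 53, 55], [48, 45, 45]]
```

View pics/crop1.png

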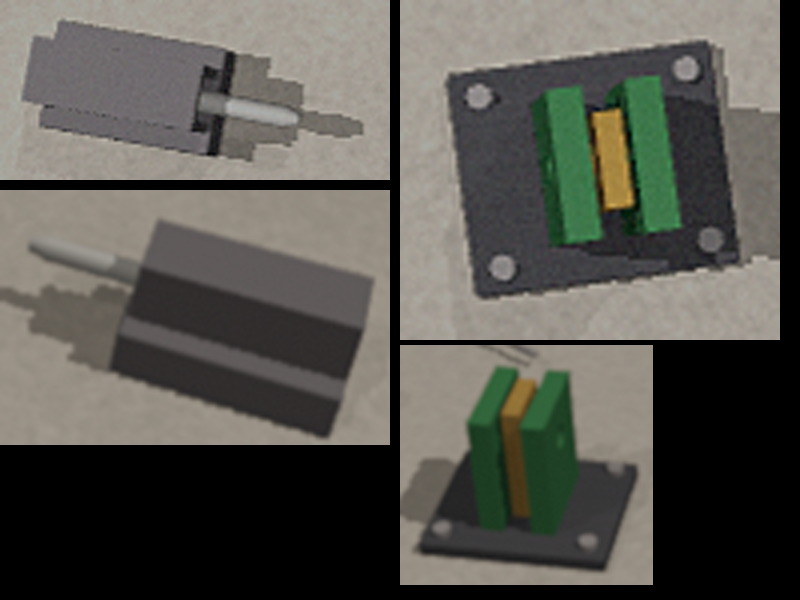

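The crop shows the shank leaving the holder mouth at about (157, 228) with its tip at (190, 234) in the top view. The cheeks sit centred on the yoke base, and the base fit (110.3 x 130.2 mm) matches the given size. Next I measure the pin and check the cheeks.

Run:
```python
from h import *
t=cv2.imread('pics/top0.png'); s=cv2.imread('pics/scene0.png')
hsv=cv2.cvtColor(t,cv2.COLOR_BGR2HSV)
# cheek tops at z=0.1
gm=((hsv[...,0]>45)&(hsv[...,0]<85)&(hsv[...,1]>90)&(hsv[...,2]>100)).astype(np.uint8); gm[:200]=0;gm[285:]=0;gm[:,:340]=0;gm[:,435:]=0
for c in sorted(cv2.findContours(gm,0,1)[0],key=cv2.contourArea)[-2:]:
    P=plane('top',cv2.boxPoints(cv2.minAreaRect(c)),0.1); print('cheek',P.mean(0).round(4),P[:,:2].round(4).tolist())
d=np.array([.1222,-.9925]); print('entry from base',np.array([.5549,-.1999])-.026*d)
# shank
def shank(n,im,roi,thr,z):
    x0,x1,y0,y1=roi; sub=im[y0:y1,x0:x1].astype(int); m=(sub.min(2)>thr).astype(np.uint8)
    c=max(cv2.findContours(m,0,1)[0],key=cv2.contourArea)
    k=np.zeros_like(m);cv2.drawContours(k,[c],-1,1,-1); v,u=np.nonzero(k); uv=np.c_[u+x0,v+y0].astype(float)
    mu=uv.mean(0); ax=np.linalg.svd(uv-mu)[2][0]; p=(uv-mu)@ax; e=np.array([mu+ax*p.min(),mu+ax*p.max()])
    w=np.abs((uv-mu)@np.array([-ax[1],ax[0]])).max(); print(n,len(uv),e.round(1).tolist(),w.round(2),plane(n,e,z).round(4).tolist())
for thr in (165,175,185): shank('top',t,(150,200,222,242),thr,.041)
print(t[226:242,178].tolist())
for thr in (130,145,160): shank('scene',s,(455,506,270,305),thr,.041)
# holder roof in top, z=.066
g=((t.max(2)<125)&(hsv[...,1]<60)).astype(np.uint8); g[:195]=0;g[255:]=0;g[:,:90]=0;g[:,168:]=0
c=max(cv2.findContours(g,0,1)[0],key=cv2.contourArea); P=plane('top',cv2.boxPoints(cv2.minAreaRect(c)),.066); print('roof',P.round(4).tolist())
```

```text
cheek [ 0.5576 -0.2176  0.1   ] [[0.591, -0.2059], [0.5929, -0.2209], [0.5243, -0.2293], [0.5223, -0.2143]]
cheek [ 0.5533 -0.1821  0.1   ] [[0.5866, -0.1699], [0.5886, -0.1857], [0.52, -0.1942], [0.5179, -0.1785]]
entry from base [ 0.5517228 -0.174095 ]
top 28 [[165.8, 229.9], [180.1, 232.6]] 1.13 [[0.5819, 0.2274, 0.041], [0.5764, 0.2, 0.041]]Traceback (most recent call last):
  File "<stdin>", line 16, in <module>
  File "<stdin>", line 12, in shank
ValueError: max() iterable argument is empty
```

Run:
```python
from h import *
t=cv2.imread('pics/top0.png').astype(int); s=cv2.imread('pics/scene0.png').astype(int)
print('top V'); 
for y in range(224,240): print(y,t[y,152:194].mean(1).astype(int).tolist())
print('scene V')
for y in range(276,302): print(y,s[y,460:506].mean(1).astype(int).tolist())
t=t.astype(np.uint8)
g=((t.max(2)<125)).astype(np.uint8); g[:195]=0;g[255:]=0;g[:,:90]=0;g[:,168:]=0
c=max(cv2.findContours(g,0,1)[0],key=cv2.contourArea); print('holder',plane('top',cv2.boxPoints(cv2.minAreaRect(c)),.03).round(4).tolist(),cv2.boxPoints(cv2.minAreaRect(c)).round(1).tolist())
```

```text
top V
224 [108, 110, 113, 107, 80, 53, 60, 61, 68, 72, 59, 38, 31, 28, 57, 100, 115, 111, 112, 111, 111, 113, 111, 109, 111, 106, 106, 102, 107, 108, 110, 113, 108, 98, 106, 111, 108, 107, 104, 151, 168, 158]
225 [110, 112, 111, 101, 69, 70, 71, 69, 68, 67, 56, 36, 25, 14, 69, 113, 111, 112, 111, 115, 112, 116, 113, 105, 115, 109, 110, 105, 106, 104, 105, 113, 110, 107, 111, 108, 108, 111, 109, 153, 163, 158]
226 [110, 110, 113, 95, 58, 98, 105, 100, 97, 94, 88, 80, 65, 43, 57, 99, 112, 112, 115, 115, 118, 109, 110, 106, 106, 108, 112, 109, 108, 107, 112, 113, 112, 113, 105, 108, 111, 110, 104, 151, 159, 154]
227 [108, 116, 118, 91, 80, 125, 117, 116, 117, 109, 106, 109, 103, 91, 96, 104, 107, 90, 82, 89, 91, 101, 113, 110, 110, 116, 116, 109, 108, 109, 115, 110, 110, 107, 107, 106, 108, 108, 100, 137, 148, 146]
228 [109, 108, 111, 75, 84, 132, 126, 123, 121, 122, 118, 115, 112, 107, 130, 154, 144, 134, 126, 127, 118, 105, 93, 82, 91, 95, 101, 111, 111, 110, 113, 107, 108, 107, 107, 105, 109, 109, 105, 141, 153, 148]
229 [114, 115, 106, 70, 89, 125, 121, 125, 126, 123, 126, 121, 118,
[... 7543 characters left out ...]
 83, 82, 82, 83, 82, 91, 104, 95, 69, 48, 46, 46, 46, 46, 46]
300 [94, 96, 99, 97, 99, 108, 115, 116, 104, 96, 94, 93, 91, 90, 90, 94, 93, 92, 92, 94, 95, 95, 96, 106, 109, 98, 87, 85, 84, 84, 83, 83, 83, 83, 83, 85, 88, 87, 72, 54, 44, 45, 46, 47, 47, 47]
301 [93, 92, 92, 92, 93, 96, 98, 98, 97, 96, 95, 94, 91, 91, 91, 94, 94, 95, 94, 94, 92, 93, 92, 95, 96, 94, 91, 88, 85, 84, 84, 85, 84, 84, 85, 85, 85, 80, 64, 49, 45, 46, 47, 46, 45, 46]
holder [[0.5735, 0.3674, 0.03], [0.6433, 0.3555, 0.03], [0.6168, 0.2161, 0.03], [0.5474, 0.2283, 0.03]] [[95.5, 235.60000610351562], [101.80000305175781, 199.6999969482422], [173.10000610351562, 212.3000030517578], [166.8000030517578, 248.1999969482422]]
```

Run:
```python
from h import *
P=plane('top',[[167,230.7],[180,232.8],[188.8,234]],.041); print(P.round(4).tolist()); d=P[2]-P[0]; print('pin ang from -y',np.degrees(np.arctan2(-d[0],-d[1])),np.linalg.norm(d))
tip=tri([('top',(188.8,234)),('scene',(464.6,284))]); print('tip tri',tip)
# holder roof edges: side lines in top, z=.066 upper roof corners
t=cv2.imread('pics/top0.png'); 
pr=proj('scene',P); print(pr.round(1).tolist())
# holder direction by canny lines
e=cv2.Canny(cv2.cvtColor(t,6)[195:255,90:175],60,150)
L=cv2.HoughLinesP(e,1,np.pi/720,20,minLineLength=30,maxLineGap=4)
for l in L[:,0]:
    q=plane('top',[[l[0]+90,l[1]+195],[l[2]+90,l[3]+195]],.05); d=q[1]-q[0]; print(l.tolist(),np.degrees(np.arctan2(-d[0],-d[1])).round(2),q.round(3).tolist())
s=robot.sense()
```

```text
[[0.5804, 0.2251, 0.041], [0.5761, 0.2001, 0.041], [0.5735, 0.1832, 0.041]]
pin ang from -y 9.31870738743688 0.042470972869720784
tip tri [0.57393867 0.18103798 0.03967641]
[[493.9, 290.4], [478.1, 286.1], [467.6, 283.3]]
[20, 6, 75, 16] 11.06 [[0.638, 0.332, 0.05], [0.617, 0.227, 0.05]]
[13, 42, 70, 52] 10.59 [[0.569, 0.345, 0.05], [0.549, 0.236, 0.05]]
[72, 52, 78, 17] -80.29 [[0.549, 0.232, 0.05], [0.615, 0.221, 0.05]]
```

>>> play_rows([
  {"claw": -1, "linear": [0, 0, 0], "dr": [0, 0, -0.093]},
  {"claw": -1, "linear": [0, 0, 0], "dr": [0, 0, -0.093]},
  {"claw": -1, "linear": [0, 0, 0], "dr": [0, 0, -0.093]},
  {"claw": -1, "linear": [0, 0, 0], "dr": [0, 0, -0.093]},
  {"claw": -1, "linear": [0, 0, 0], "dr": [0, 0, -0.093]},
  {"claw": -1, "linear": [0, 0, 0], "dr": [0, 0, -0.093]},
  {"claw": -1, "linear": [0, 0, 0], "dr": [0, 0, -0.093]},
])

```text
time: 0.8
ee_pos: [0.228, -0.5816, 0.2419]
ee_rot: [[0.168, 0.986, -0.001], [0.986, -0.168, 0.001], [0.001, -0.001, -1.0]]
force: [0.6, -0.1, -0.5]
width: 0.0854
gripper_force: 0.0
```

>>> play_rows([
  {"claw": -1, "linear": [0.15, 0.04, 0], "dr": [0, 0, 0]},
  {"claw": -1, "linear": [0.25, 0.07, 0], "dr": [0, 0, 0]},
  {"claw": -1, "linear": [0.3, 0.08, 0], "dr": [0, 0, 0]},
  {"claw": -1, "linear": [0.3, 0.08, 0], "dr": [0, 0, 0]},
  {"claw": -1, "linear": [0.3, 0.08, 0], "dr": [0, 0, 0]},
  {"claw": -1, "linear": [0.3, 0.08, 0], "dr": [0, 0, 0]},
  {"claw": -1, "linear": [0.3, 0.08, 0], "dr": [0, 0, 0]},
  {"claw": -1, "linear": [0.3, 0.08, 0], "dr": [0, 0, 0]},
  {"claw": -1, "linear": [0.3, 0.08, 0], "dr": [0, 0, 0]},
  {"claw": -1, "linear": [0.3, 0.08, 0], "dr": [0, 0, 0]},
  {"claw": -1, "linear": [0.3, 0.08, 0], "dr": [0, 0, 0]},
  {"claw": -1, "linear": [0.3, 0.08, 0], "dr": [0, 0, 0]},
])

```text
time: 2.0
ee_pos: [0.4515, -0.1016, 0.2422]
ee_rot: [[0.174, 0.985, -0.0], [0.985, -0.174, -0.0], [-0.0, -0.0, -1.0]]
force: [0.4, -1.0, -0.0]
width: 0.0857
gripper_force: 0.0
```

```bash
cat >> h.py <<'E'
def go(p,yaw=None,show=True):
    s=robot.sense(); R=np.array(s['ee_rot']); e=np.array(s['ee_pos'])
    y=np.degrees(np.arctan2(R[1,0],R[0,0])); l=R.T@(np.array(p)-e)/.15
    print('t',round(s['time'],2),'tcp',e.round(4),'z',R[:,2].round(3),'yaw',y.round(2),'w',round(s['width'],4),'F',np.round(s['force'],1),'gf',round(s['gripper_force'],1),'j',np.round(s['joints'],2))
    print('linear total',l.round(3), 'drz', None if yaw is None else round((y-yaw)/90,4)); return s
E
python3 -c "
from h import *
go([.5795,.2145,.242],80)"
```

```text
t 2.0 tcp [ 0.4515 -0.1016  0.2422] z [-0. -0. -1.] yaw 79.99 w 0.0857 F [ 0.4 -1.  -0. ] gf 0.0 j [ 0.42  0.51 -0.45  2.03  0.35  0.68 -0.43]
linear total [2.224 0.474 0.   ] drz -0.0001
```

>>> play_rows([
  {"claw": -1, "linear": [0.3, 0.06, 0], "dr": [0, 0, 0]},
  {"claw": -1, "linear": [0.3, 0.06, 0], "dr": [0, 0, 0]},
  {"claw": -1, "linear": [0.3, 0.06, 0], "dr": [0, 0, 0]},
  {"claw": -1, "linear": [0.3, 0.06, 0], "dr": [0, 0, 0]},
  {"claw": -1, "linear": [0.3, 0.06, 0], "dr": [0, 0, 0]},
  {"claw": -1, "linear": [0.3, 0.06, 0], "dr": [0, 0, 0]},
  {"claw": -1, "linear": [0.24, 0.06, 0.1], "dr": [0, 0, 0]},
  {"claw": -1, "linear": [0.124, 0.04, 0.2], "dr": [0, 0, 0]},
  {"claw": -1, "linear": [0.06, 0.014, 0.25], "dr": [0, 0, 0]},
  {"claw": -1, "linear": [0, 0, 0.25], "dr": [0, 0, 0]},
  {"claw": -1, "linear": [0, 0, 0.15], "dr": [0, 0, 0]},
  {"claw": -1, "linear": [0, 0, 0], "dr": [0, 0, 0]},
])

```text
time: 3.2
ee_pos: [0.5764, 0.2116, 0.096]
ee_rot: [[0.173, 0.985, -0.007], [0.985, -0.173, -0.004], [-0.005, -0.006, -1.0]]
force: [0.2, -0.4, 0.3]
width: 0.0856
gripper_force: 0.0
```

```bash
python3 -c "
from h import *
go([.5795,.2145,.044],80)
a=snap('scene','s1');b=snap('top','t1')
o=np.zeros((600,800,3),np.uint8)
o[:,:400]=cv2.resize(a[180:360,440:560],(400,600)); o[:,400:]=cv2.resize(b[160:280,120:200],(400,600)); cv2.imwrite('pics/c2.png',o)
g=[[.5795,.2145,.041],[.5737,.182,.041]]
print(proj('scene',g),proj('top',g))"
```

```text
t 3.2 tcp [0.5764 0.2116 0.096 ] z [-0.007 -0.004 -1.   ] yaw 80.04 w 0.0856 F [ 0.2 -0.4  0.3] gf 0.0 j [-0.25  0.88 -0.32  1.7   0.42  0.64 -0.98]
linear total [0.025 0.02  0.347] drz 0.0005
[[487.12466983 288.93473619]
 [466.84422455 283.26961372]] [[172.5217885  231.10289671]
 [189.43280761 233.9060423 ]]
```

View pics/c2.png

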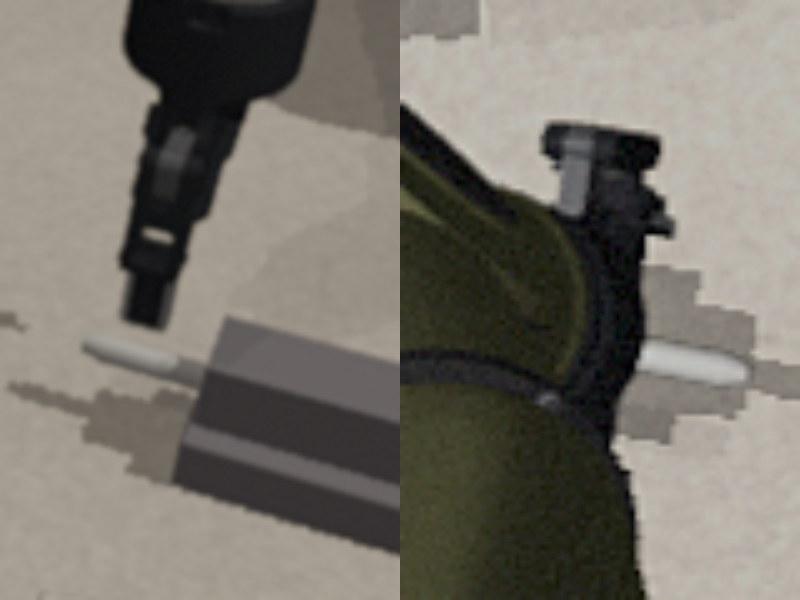

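The gripper stands above the exposed shank, clear of the holder; the shank tip is at about (467, 283) in the scene view and (189, 234) in the top view, as predicted. Next I descend.

>>> play_rows([
  {"claw": -1, "linear": [0.025, 0.02, 0.05], "dr": [-0.004, 0.003, 0]},
  {"claw": -1, "linear": [0, 0, 0.1], "dr": [0, 0, 0]},
  {"claw": -1, "linear": [0, 0, 0.1], "dr": [0, 0, 0]},
  {"claw": -1, "linear": [0, 0, 0.09], "dr": [0, 0, 0]},
  {"claw": -1, "linear": [0, 0, 0], "dr": [0, 0, 0]},
])

```text
time: 3.8
ee_pos: [0.5813, 0.2153, 0.0462]
ee_rot: [[0.173, 0.985, 0.003], [0.985, -0.173, 0.001], [0.002, 0.003, -1.0]]
force: [-0.3, -0.4, 0.0]
width: 0.0856
gripper_force: 0.0
```

```bash
python3 -c "
from h import *
go([.5795,.2145,.044],80)"
```

```text
t 3.8 tcp [0.5813 0.2153 0.0462] z [ 0.003  0.001 -1.   ] yaw 80.02 w 0.0856 F [-0.3 -0.4  0. ] gf 0.0 j [-0.27  0.96 -0.28  1.7   0.46  0.54 -1.01]
linear total [-0.008 -0.011  0.014] drz 0.0002
```

>>> play_rows([
  {"claw": -1, "linear": [-0.008, -0.01, 0.014], "dr": [0, 0, 0]},
  {"claw": -1, "linear": [0, 0, 0], "dr": [0, 0, 0]},
  {"claw": 0, "linear": [0, 0, 0], "dr": [0, 0, 0]},
  {"claw": 0.4, "linear": [0, 0, 0], "dr": [0, 0, 0]},
  {"claw": 0.6, "linear": [0, 0, 0], "dr": [0, 0, 0]},
  {"claw": 1, "linear": [0, 0, 0], "dr": [0, 0, 0]},
  {"claw": 1, "linear": [0, 0, 0], "dr": [0, 0, 0]},
  {"claw": 1, "linear": [0, 0, 0], "dr": [0, 0, 0]},
  {"claw": 1, "linear": [0, 0, 0], "dr": [0, 0, 0]},
  {"claw": 1, "linear": [0, 0, 0], "dr": [0, 0, 0]},
])

```text
time: 4.8
ee_pos: [0.5812, 0.2153, 0.0467]
ee_rot: [[0.173, 0.985, 0.007], [0.985, -0.173, 0.003], [0.005, 0.006, -1.0]]
force: [-0.9, 0.4, 1.6]
width: 0.0115
gripper_force: 58.6
```

```bash
python3 -c "
from h import *
s=go([.5795,.2145,.044],80); print(np.round(s['wrist_torque'],2))"
```

```text
t 4.8 tcp [0.5812 0.2153 0.0467] z [ 0.007  0.003 -1.   ] yaw 80.01 w 0.0115 F [-0.9  0.4  1.6] gf 58.6 j [-0.27  0.96 -0.28  1.71  0.46  0.53 -1.01]
linear total [-0.008 -0.011  0.018] drz 0.0002
[0.06 0.12 0.03]
```

Opening is 11.5 mm rather than 14, so the pads hold above the shank's centre. I reopen and go lower.

>>> play_rows([
  {"claw": 0.3, "linear": [0, 0, 0], "dr": [0, 0, 0]},
  {"claw": 0.3, "linear": [0, 0, 0], "dr": [0, 0, 0]},
  {"claw": 0.3, "linear": [0, 0, 0], "dr": [0, 0, 0]},
])

```text
time: 5.1
ee_pos: [0.5814, 0.2153, 0.0466]
ee_rot: [[0.174, 0.985, 0.007], [0.985, -0.174, 0.003], [0.005, 0.006, -1.0]]
force: [-0.2, -0.0, -0.6]
width: 0.0299
gripper_force: 0.0
```

>>> play_rows([
  {"claw": 0.3, "linear": [0, 0, 0.03], "dr": [0.004, -0.003, 0]},
  {"claw": 0.3, "linear": [0, 0, 0], "dr": [0, 0, 0]},
  {"claw": 0.3, "linear": [0, 0, 0], "dr": [0, 0, 0]},
])

```text
time: 5.4
ee_pos: [0.5813, 0.2154, 0.0419]
ee_rot: [[0.173, 0.985, -0.0], [0.985, -0.173, -0.0], [-0.0, -0.0, -1.0]]
force: [-0.4, -0.2, 0.2]
width: 0.0299
gripper_force: 0.0
```

```bash
python3 -c "
from h import *
s=go([.5795,.2145,.044],80); print(np.round(s['wrist_torque'],2))"
```

```text
t 5.4 tcp [0.5813 0.2154 0.0419] z [-0. -0. -1.] yaw 80.01 w 0.0299 F [-0.4 -0.2  0.2] gf 0.0 j [-0.28  0.97 -0.28  1.7   0.46  0.54 -1.01]
linear total [-0.008 -0.011 -0.014] drz 0.0001
[-0.03  0.04  0.03]
```

>>> play_rows([
  {"claw": 0.3, "linear": [0, 0, -0.012], "dr": [0, 0, 0]},
  {"claw": 0.3, "linear": [0, 0, 0], "dr": [0, 0, 0]},
  {"claw": 1, "linear": [0, 0, 0], "dr": [0, 0, 0]},
  {"claw": 1, "linear": [0, 0, 0], "dr": [0, 0, 0]},
  {"claw": 1, "linear": [0, 0, 0], "dr": [0, 0, 0]},
  {"claw": 1, "linear": [0, 0, 0], "dr": [0, 0, 0]},
  {"claw": 1, "linear": [0, 0, 0], "dr": [0, 0, 0]},
])

```text
time: 6.1
ee_pos: [0.5814, 0.2153, 0.044]
ee_rot: [[0.174, 0.985, 0.0], [0.985, -0.174, -0.0], [-0.0, 0.0, -1.0]]
force: [-0.6, 0.3, 0.9]
width: 0.0115
gripper_force: 59.1
```

```bash
python3 -c "
from h import *
s=go([.5795,.2145,.044],80); print(np.round(s['wrist_torque'],2))"
```

```text
t 6.1 tcp [0.5814 0.2153 0.044 ] z [ 0. -0. -1.] yaw 80.0 w 0.0115 F [-0.6  0.3  0.9] gf 59.1 j [-0.27  0.96 -0.28  1.7   0.46  0.54 -1.01]
linear total [-0.008 -0.011  0.   ] drz 0.0001
[0.   0.11 0.02]
```

>>> play_rows([
  {"claw": 1, "linear": [-0.03, 0, 0], "dr": [0, 0, 0]},
  {"claw": 1, "linear": [-0.06, 0, 0], "dr": [0, 0, 0]},
  {"claw": 1, "linear": [-0.06, 0, 0], "dr": [0, 0, 0]},
])

```text
time: 6.4
ee_pos: [0.5775, 0.1927, 0.044]
ee_rot: [[0.173, 0.985, 0.0], [0.985, -0.173, 0.0], [0.0, 0.0, -1.0]]
force: [1.3, 1.4, 0.9]
width: 0.0116
gripper_force: 59.1
```

```bash
python3 -c "
from h import *
s=go([.5795,.2145,.044],80); print(np.round(s['wrist_torque'],2))
b=snap('top','t2')
o=np.vstack([cv2.resize(b[170:270,120:250],(780,600))]); cv2.imwrite('pics/c3.png',o)"
```

```text
t 6.4 tcp [0.5775 0.1927 0.044 ] z [ 0.  0. -1.] yaw 80.01 w 0.0116 F [1.3 1.4 0.9] gf 59.1 j [-0.24  0.95 -0.28  1.74  0.47  0.52 -1.  ]
linear total [ 0.145 -0.012  0.   ] drz 0.0002
[ 0.33 -0.11 -0.01]
```

View pics/c3.png

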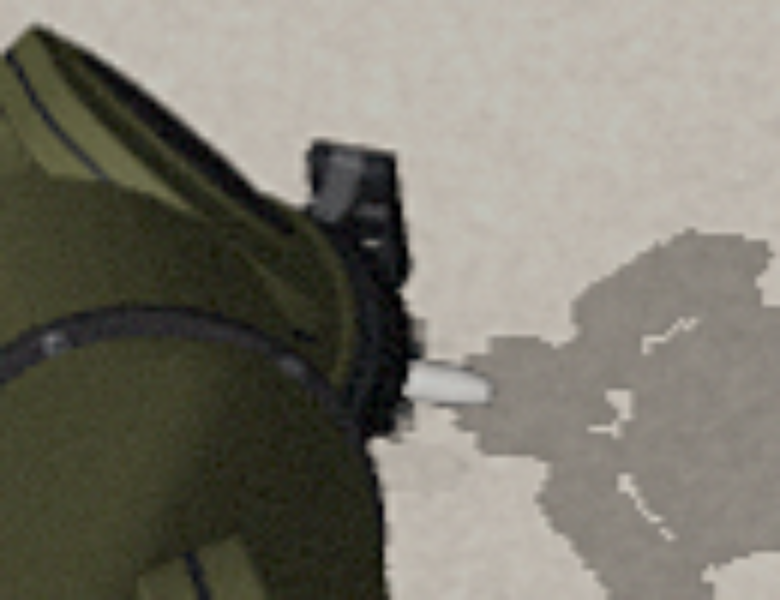

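The pin's tip has moved from column 189 to 202 in the top view, about 24 mm, so it follows the gripper. I continue drawing it out.

>>> play_rows([
  {"claw": 1, "linear": [-0.1, 0, 0], "dr": [0, 0, 0]},
  {"claw": 1, "linear": [-0.1, 0, 0], "dr": [0, 0, 0]},
  {"claw": 1, "linear": [-0.1, 0, 0], "dr": [0, 0, 0]},
  {"claw": 1, "linear": [-0.1, 0, 0], "dr": [0, 0, 0]},
  {"claw": 1, "linear": [-0.1, 0, 0], "dr": [0, 0, 0]},
  {"claw": 1, "linear": [-0.1, 0, 0], "dr": [0, 0, 0]},
  {"claw": 1, "linear": [-0.1, 0, 0], "dr": [0, 0, 0]},
  {"claw": 1, "linear": [-0.1, 0, 0], "dr": [0, 0, 0]},
  {"claw": 1, "linear": [-0.1, 0, 0], "dr": [0, 0, 0]},
  {"claw": 1, "linear": [-0.1, 0, 0], "dr": [0, 0, 0]},
  {"claw": 1, "linear": [0, 0, 0], "dr": [0, 0, 0]},
])

```text
time: 7.55
ee_pos: [0.5506, 0.0415, 0.0438]
ee_rot: [[0.177, 0.984, -0.002], [0.984, -0.177, -0.003], [-0.003, -0.001, -1.0]]
force: [-0.1, -0.6, -2.1]
width: 0.0117
gripper_force: 58.8
```

```bash
python3 -c "
from h import *
s=go([.5795,.2145,.014],80); print(np.round(s['wrist_torque'],2))
a=snap('scene','s3');b=snap('top','t3')
o=np.zeros((600,800,3),np.uint8)
o[:300]=cv2.resize(a[200:350,300:620],(800,300)) if 0 else cv2.resize(a[210:330,300:620],(800,300))
o[300:]=cv2.resize(b[180:300,100:420],(800,300)); cv2.imwrite('pics/c4.png',o)"
```

```text
t 7.55 tcp [0.5506 0.0415 0.0438] z [-0.002 -0.003 -1.   ] yaw 79.78 w 0.0117 F [-0.1 -0.6 -2.1] gf 58.8 j [-0.01  0.91 -0.25  1.91  0.56  0.39 -0.87]
linear total [ 1.17  -0.015  0.194] drz -0.0024
[-0.19  0.08  0.03]
```

View pics/c4.png

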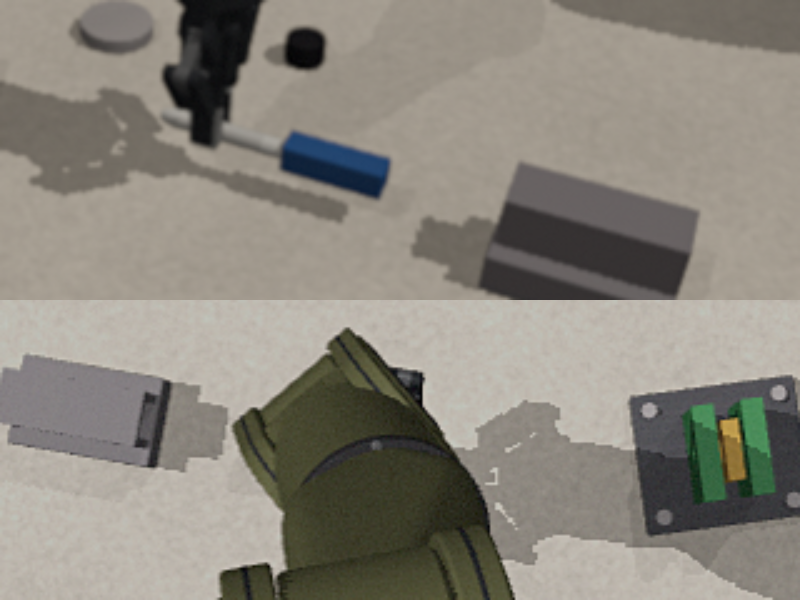

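The scene view shows the pin fully out, held by the shank at about (382, 258) with the handle at (435, 275). Holder, mount_a and block_a are where they were. Next I lower it.

>>> play_rows([
  {"claw": 1, "linear": [0, 0, 0.04], "dr": [0, 0, 0]},
  {"claw": 1, "linear": [0, 0, 0.06], "dr": [0, 0, 0]},
  {"claw": 1, "linear": [0, 0, 0.04], "dr": [0, 0, 0]},
  {"claw": 1, "linear": [0, 0, 0], "dr": [0, 0, 0]},
  {"claw": 1, "linear": [0, 0, 0], "dr": [0, 0, 0]},
])

```text
time: 8.15
ee_pos: [0.5512, 0.0457, 0.0226]
ee_rot: [[0.173, 0.985, -0.001], [0.985, -0.173, -0.0], [-0.0, -0.001, -1.0]]
force: [1.0, 0.3, -1.3]
width: 0.0118
gripper_force: 58.8
```

```bash
python3 -c "
from h import *
s=go([.5506,.0415,.014],80); print(np.round(s['wrist_torque'],2))"
```

```text
t 8.15 tcp [0.5512 0.0457 0.0226] z [-0.001 -0.    -1.   ] yaw 80.04 w 0.0118 F [ 1.   0.3 -1.3] gf 58.8 j [-0.03  0.95 -0.23  1.91  0.57  0.34 -0.89]
linear total [-0.028  0.001  0.057] drz 0.0004
[-0.11 -0.01  0.03]
```

>>> play_rows([
  {"claw": 1, "linear": [0, 0, 0.015], "dr": [0, 0, 0]},
  {"claw": 1, "linear": [0, 0, 0.015], "dr": [0, 0, 0]},
  {"claw": 1, "linear": [0, 0, 0.01], "dr": [0, 0, 0]},
  {"claw": 1, "linear": [0, 0, 0], "dr": [0, 0, 0]},
])

```text
time: 8.55
ee_pos: [0.5513, 0.0454, 0.0168]
ee_rot: [[0.174, 0.985, -0.0], [0.985, -0.174, -0.0], [-0.0, -0.0, -1.0]]
force: [-0.6, -0.0, -0.8]
width: 0.0116
gripper_force: 58.8
```

```bash
python3 -c "
from h import *
s=go([.5506,.0415,.014],80); print(np.round(s['wrist_torque'],2))"
```

```text
t 8.55 tcp [0.5513 0.0454 0.0168] z [-0. -0. -1.] yaw 80.01 w 0.0116 F [-0.6 -0.  -0.8] gf 58.8 j [-0.04  0.96 -0.22  1.91  0.58  0.33 -0.89]
linear total [-0.026  0.     0.019] drz 0.0001
[-0.08  0.01 -0.01]
```

>>> play_rows([
  {"claw": 1, "linear": [0, 0, 0.012], "dr": [0, 0, 0]},
  {"claw": 1, "linear": [0, 0, 0.006], "dr": [0, 0, 0]},
  {"claw": 1, "linear": [0, 0, 0], "dr": [0, 0, 0]},
])

```text
time: 8.85
ee_pos: [0.5515, 0.0454, 0.0143]
ee_rot: [[0.174, 0.985, 0.0], [0.985, -0.174, -0.0], [-0.0, 0.0, -1.0]]
force: [-1.4, -0.1, -0.5]
width: 0.0114
gripper_force: 59.0
```

```bash
python3 -c "
from h import *
s=go([.5506,.0415,.013],80); print(np.round(s['wrist_torque'],2))
import collections
a=snap('scene','s4')
h=cv2.cvtColor(a,40); m=((h[...,0]>100)&(h[...,0]<125)&(h[...,1]>120)).astype(np.uint8); m[:200]=0; m[:,:380]=0
c=max(cv2.findContours(m,0,1)[0],key=cv2.contourArea); print(c.reshape(-1,2).min(0),c.reshape(-1,2).max(0)); 
# expected corners, level pin, axis z .011
tx=np.array([.1736,.985,0]);ty=np.array([.985,-.1736,0]); g=np.array([.5513,.0454,0])
C=[g+tx*(l)+ty*w*.011+np.array([0,0,z]) for l in (57,127) for w in (-1,1) for z in (0,.022) for l in [l/1000]]
print(proj('scene',C).round(1).tolist())
cv2.imwrite('pics/c5.png',cv2.resize(a[230:330,340:500],(800,500)))
"
```

```text
t 8.85 tcp [0.5515 0.0454 0.0143] z [ 0. -0. -1.] yaw 80.0 w 0.0114 F [-1.4 -0.1 -0.5] gf 59.0 j [-0.04  0.96 -0.22  1.91  0.58  0.33 -0.89]
linear total [-0.027 -0.002  0.009] drz 0.0
[-0.11  0.05 -0.03]
[414 277] [455 301]
[[418.8, 285.0], [388.8, 266.6], [383.7, 283.5], [384.2, 273.9], [458.4, 296.4], [388.8, 266.6], [383.7, 283.5], [384.2, 273.9]]
```

View pics/c5.png

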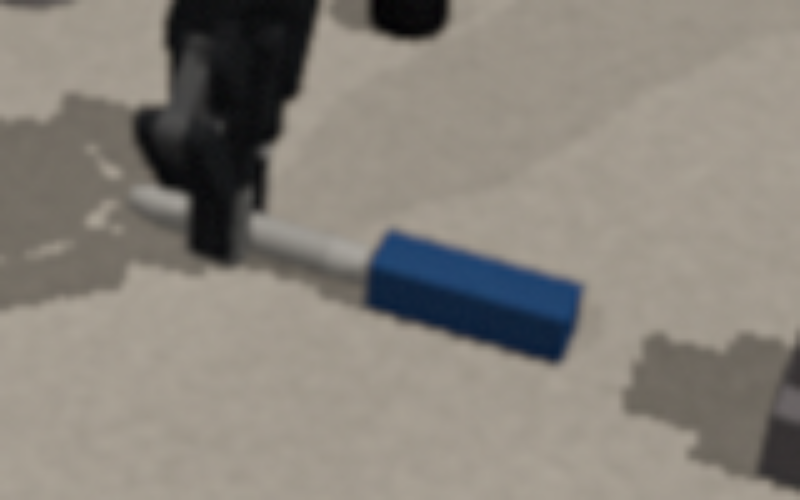

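The handle (scene 414–455, 277–301) is practically on the bench, with only a hair's gap left. I lower the last millimetre or two.

>>> play_rows([
  {"claw": 1, "linear": [0, 0, 0.006], "dr": [0, 0, 0]},
  {"claw": 1, "linear": [0, 0, 0], "dr": [0, 0, 0]},
  {"claw": 1, "linear": [0, 0, 0], "dr": [0, 0, 0]},
])

```text
time: 9.2
ee_pos: [0.5515, 0.0453, 0.0136]
ee_rot: [[0.174, 0.985, 0.0], [0.985, -0.174, -0.0], [-0.0, 0.0, -1.0]]
force: [-0.0, -1.8, 2.8]
width: 0.0116
gripper_force: 59.3
```

>>> play_rows([
  {"claw": 1, "linear": [0, 0, 0.005], "dr": [0, 0, 0]},
  {"claw": 1, "linear": [0, 0, 0], "dr": [0, 0, 0]},
  {"claw": 1, "linear": [0, 0, 0], "dr": [0, 0, 0]},
])

```text
time: 9.5
ee_pos: [0.5515, 0.0452, 0.0128]
ee_rot: [[0.174, 0.985, 0.0], [0.985, -0.174, -0.0], [-0.0, 0.0, -1.0]]
force: [-0.2, -3.1, 4.8]
width: 0.0114
gripper_force: 59.6
```

>>> play_rows([
  {"claw": 0.75, "linear": [0, 0, 0], "dr": [0, 0, 0]},
  {"claw": 0.6, "linear": [0, 0, 0], "dr": [0, 0, 0]},
  {"claw": 0.4, "linear": [0, 0, 0], "dr": [0, 0, 0]},
  {"claw": 0, "linear": [0, 0, 0], "dr": [0, 0, 0]},
  {"claw": -0.3, "linear": [0, 0, 0], "dr": [0, 0, 0]},
  {"claw": -0.3, "linear": [0, 0, -0.1], "dr": [0, 0, 0]},
  {"claw": -0.3, "linear": [0, 0, -0.2], "dr": [0, 0, 0]},
  {"claw": -0.3, "linear": [0, 0, -0.3], "dr": [0, 0, 0]},
  {"claw": -0.3, "linear": [-0.2, 0, -0.2], "dr": [0, 0, 0]},
  {"claw": -0.3, "linear": [-0.3, 0, 0], "dr": [0, 0, 0]},
  {"claw": -0.3, "linear": [-0.3, 0, 0], "dr": [0, 0, 0]},
  {"claw": -0.3, "linear": [-0.3, 0, 0], "dr": [0, 0, 0]},
])

```text
time: 10.7
ee_pos: [0.5225, -0.1186, 0.133]
ee_rot: [[0.173, 0.985, 0.001], [0.985, -0.173, -0.0], [-0.0, 0.001, -1.0]]
force: [-0.0, -0.4, -0.3]
width: 0.0555
gripper_force: 0.0
```

```bash
python3 -c "
from h import *
go([.5506,.0415,.013],80)
a=snap('scene','s5');b=snap('top','t5')
def blue(im):
    h=cv2.cvtColor(im,40); m=((h[...,0]>100)&(h[...,0]<125)&(h[...,1]>120)).astype(np.uint8); m[:190]=0; m[320:]=0
    m[:,:200]=0
    c=max(cv2.findContours(m,0,1)[0],key=cv2.contourArea); return c
c=blue(b); box=cv2.boxPoints(cv2.minAreaRect(c)); P=plane('top',box,.02); print('blue top',box.tolist(),P.round(4).tolist(),P.mean(0).round(4),[np.linalg.norm(P[i]-P[i-1]).round(4) for i in range(4)])
o=np.zeros((600,800,3),np.uint8)
o[:300]=cv2.resize(a[210:330,300:620],(800,300))
o[300:]=cv2.resize(b[180:300,120:440],(800,300)); cv2.imwrite('pics/c6.png',o)"
```

```text
t 10.7 tcp [ 0.5225 -0.1186  0.133 ] z [ 0.001 -0.    -1.   ] yaw 80.05 w 0.0555 F [-0.  -0.4 -0.3] gf 0.0 j [ 0.38  0.76 -0.4   1.93  0.53  0.56 -0.55]
linear total [ 1.084 -0.     0.8  ] drz 0.0005
blue top [[198.30630493164062, 240.50103759765625], [200.05072021484375, 229.68560791015625], [235.54666137695312, 235.4107666015625], [233.80224609375, 246.2261962890625]] [[0.562, 0.1693, 0.02], [0.583, 0.1658, 0.02], [0.571, 0.0967, 0.02], [0.55, 0.1002, 0.02]] [0.5665 0.133  0.02  ] [np.float64(0.0702), np.float64(0.0213), np.float64(0.0702), np.float64(0.0213)]
```

View pics/c6.png

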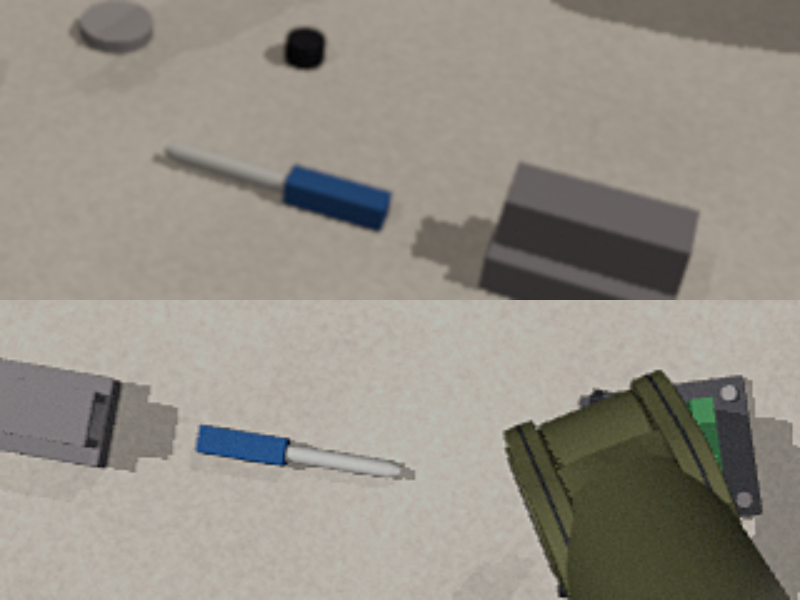

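The pin lies flat on the bench: handle at top pixels (198–235, 230–246), shank tip at about (281, 248), and its size checks out (70.2 x 21.3 mm). Handle centre is (0.5665, 0.133). Next I go for it.

>>> play_rows([
  {"claw": -0.3, "linear": [0.2, 0, 0], "dr": [0, 0, 0]},
  {"claw": -0.3, "linear": [0.3, 0, 0], "dr": [0, 0, 0]},
  {"claw": -0.3, "linear": [0.3, 0, 0], "dr": [0, 0, 0]},
  {"claw": -0.3, "linear": [0.3, 0, 0], "dr": [0, 0, 0]},
  {"claw": -0.3, "linear": [0.3, 0, 0], "dr": [0, 0, 0]},
  {"claw": -0.3, "linear": [0.2, 0, 0.1], "dr": [0, 0, 0]},
  {"claw": -0.3, "linear": [0.1, 0, 0.2], "dr": [0, 0, 0]},
  {"claw": -0.3, "linear": [0, 0, 0.15], "dr": [0, 0, 0]},
  {"claw": -0.3, "linear": [0, 0, 0], "dr": [0, 0, 0]},
  {"claw": -0.3, "linear": [0, 0, 0], "dr": [0, 0, 0]},
])

```text
time: 11.8
ee_pos: [0.5668, 0.1337, 0.0651]
ee_rot: [[0.174, 0.985, -0.001], [0.985, -0.174, -0.001], [-0.001, -0.001, -1.0]]
force: [0.7, 0.1, 0.3]
width: 0.0554
gripper_force: 0.0
```

```bash
python3 -c "
from h import *
go([.5665,.133,.0135],80.1)"
```

```text
t 11.8 tcp [0.5668 0.1337 0.0651] z [-0.001 -0.001 -1.   ] yaw 79.99 w 0.0554 F [0.7 0.1 0.3] gf 0.0 j [-0.14  0.9  -0.3   1.81  0.5   0.5  -0.95]
linear total [-0.005 -0.001  0.344] drz -0.0012
```

>>> play_rows([
  {"claw": -0.3, "linear": [0, 0, 0.12], "dr": [0, 0, 0]},
  {"claw": -0.3, "linear": [0, 0, 0.12], "dr": [0, 0, 0]},
  {"claw": -0.3, "linear": [0, 0, 0.07], "dr": [0, 0, 0]},
  {"claw": -0.3, "linear": [0, 0, 0.032], "dr": [0, 0, 0]},
  {"claw": -0.3, "linear": [0, 0, 0], "dr": [0, 0, 0]},
  {"claw": -0.3, "linear": [0, 0, 0], "dr": [0, 0, 0]},
])

```text
time: 12.4
ee_pos: [0.5676, 0.1342, 0.0146]
ee_rot: [[0.174, 0.985, 0.001], [0.985, -0.174, 0.0], [0.001, 0.001, -1.0]]
force: [-0.2, -0.2, -0.0]
width: 0.0556
gripper_force: 0.0
```

```bash
python3 -c "
from h import *
go([.5665,.133,.0135],80.1)"
```

```text
t 12.4 tcp [0.5676 0.1342 0.0146] z [ 0.001  0.    -1.   ] yaw 79.99 w 0.0556 F [-0.2 -0.2 -0. ] gf 0.0 j [-0.17  0.98 -0.25  1.82  0.54  0.4  -0.99]
linear total [-0.009 -0.006  0.007] drz -0.0012
```

>>> play_rows([
  {"claw": 0, "linear": [0, -0.006, 0.006], "dr": [0, 0, 0]},
  {"claw": 0.3, "linear": [0, 0, 0], "dr": [0, 0, 0]},
  {"claw": 0.5, "linear": [0, 0, 0], "dr": [0, 0, 0]},
  {"claw": 1, "linear": [0, 0, 0], "dr": [0, 0, 0]},
  {"claw": 1, "linear": [0, 0, 0], "dr": [0, 0, 0]},
  {"claw": 1, "linear": [0, 0, 0], "dr": [0, 0, 0]},
  {"claw": 1, "linear": [0, 0, 0], "dr": [0, 0, 0]},
  {"claw": 1, "linear": [0, 0, 0], "dr": [0, 0, 0]},
])

```text
time: 13.2
ee_pos: [0.5665, 0.1344, 0.0135]
ee_rot: [[0.173, 0.985, 0.001], [0.985, -0.173, 0.0], [0.0, 0.001, -1.0]]
force: [-0.5, -0.5, 5.0]
width: 0.0206
gripper_force: 59.4
```

```bash
python3 -c "
from h import *
go([.5665,.133,.0725],80.1)"
```

```text
t 13.2 tcp [0.5665 0.1344 0.0135] z [ 0.001  0.    -1.   ] yaw 80.01 w 0.0206 F [-0.5 -0.5  5. ] gf 59.4 j [-0.17  0.98 -0.24  1.82  0.54  0.4  -0.99]
linear total [-0.009  0.002 -0.393] drz -0.001
```

>>> play_rows([
  {"claw": 1, "linear": [0, 0, -0.04], "dr": [0, 0, 0]},
  {"claw": 1, "linear": [0, 0, -0.1], "dr": [0, 0, 0]},
  {"claw": 1, "linear": [0, 0, -0.15], "dr": [0, 0, 0]},
  {"claw": 1, "linear": [0, 0, -0.1], "dr": [0, 0, 0]},
  {"claw": 1, "linear": [-0.1, 0, 0], "dr": [0, 0, -0.04]},
  {"claw": 1, "linear": [-0.1, 0, 0], "dr": [0, 0, -0.05]},
  {"claw": 1, "linear": [-0.1, 0, 0], "dr": [0, 0, -0.05]},
  {"claw": 1, "linear": [-0.1, 0, 0], "dr": [0, 0, -0.049]},
  {"claw": 1, "linear": [0, 0, 0], "dr": [0, 0, 0]},
  {"claw": 1, "linear": [0, 0, 0], "dr": [0, 0, 0]},
])

```text
time: 14.2
ee_pos: [0.5623, 0.075, 0.0719]
ee_rot: [[-0.12, 0.993, 0.001], [0.993, 0.12, 0.001], [0.001, 0.001, -1.0]]
force: [-0.2, 0.6, -1.0]
width: 0.0205
gripper_force: 58.7
```

```bash
python3 -c "
from h import *
s=go([.5341,-.0287,.0725],97); print(np.round(s['wrist_torque'],2))"
```

```text
t 14.2 tcp [0.5623 0.075  0.0719] z [ 0.001  0.001 -1.   ] yaw 96.87 w 0.0205 F [-0.2  0.6 -1. ] gf 58.7 j [ 0.01  0.89 -0.38  1.86  0.63  0.52 -0.68]
linear total [-0.664 -0.269 -0.005] drz -0.0014
[ 0.08 -0.01  0.04]
```

>>> play_rows([
  {"claw": 1, "linear": [-0.11, -0.05, 0], "dr": [0, 0, 0]},
  {"claw": 1, "linear": [-0.15, -0.06, 0], "dr": [0, 0, 0]},
  {"claw": 1, "linear": [-0.15, -0.06, 0], "dr": [0, 0, 0]},
  {"claw": 1, "linear": [-0.15, -0.06, 0], "dr": [0, 0, 0]},
  {"claw": 1, "linear": [-0.1, -0.04, 0], "dr": [0, 0, 0]},
  {"claw": 1, "linear": [0, 0, 0], "dr": [0, 0, 0]},
  {"claw": 1, "linear": [0, 0, 0], "dr": [0, 0, 0]},
])

```text
time: 14.9
ee_pos: [0.5344, -0.0275, 0.0716]
ee_rot: [[-0.122, 0.992, 0.001], [0.992, 0.122, 0.001], [0.001, 0.001, -1.0]]
force: [0.7, 1.2, -1.8]
width: 0.0206
gripper_force: 58.8
```

```bash
python3 -c "
from h import *
s=go([.5341,-.0287,.0725],97); print(np.round(s['wrist_torque'],2))
a=snap('scene','s6');b=snap('top','t6')
o=np.zeros((600,800,3),np.uint8)
o[:,:400]=cv2.resize(a[190:310,220:300+0],(400,600)) if 0 else cv2.resize(a[180:300,230:350],(400,400)).copy().repeat(1,0) if 0 else np.vstack([cv2.resize(a[180:300,230:350],(400,400)),np.zeros((200,400,3),np.uint8)])
o[:400,400:]=cv2.resize(b[180:300,290:410],(400,400)); cv2.imwrite('pics/c7.png',o)
e=np.array(s['ee_pos']);R=np.array(s['ee_rot']); ax=e+R[:,2]*.0025
print('expected tip,front',[(n,proj(n,[ax-R[:,0]*.1264,ax-R[:,0]*.0364]).round(1).tolist()) for n in('scene','top')], 'entry',proj('scene',[.552,-.174,.07]),proj('top',[.552,-.174,.07]))"
```

```text
t 14.9 tcp [ 0.5344 -0.0275  0.0716] z [ 0.001  0.001 -1.   ] yaw 97.03 w 0.0206 F [ 0.7  1.2 -1.8] gf 58.8 j [ 0.19  0.87 -0.37  1.96  0.69  0.45 -0.58]
linear total [-0.008 -0.003 -0.006] drz 0.0003
[ 0.08 -0.05 -0.06]
expected tip,front [('scene', [[278.1, 231.3], [328.0, 235.1]]), ('top', [[365.9, 243.4], [317.9, 249.9]])] entry [[266.59796879 229.78734893]] [[377.21324592 242.10698576]]
```

View pics/c7.png

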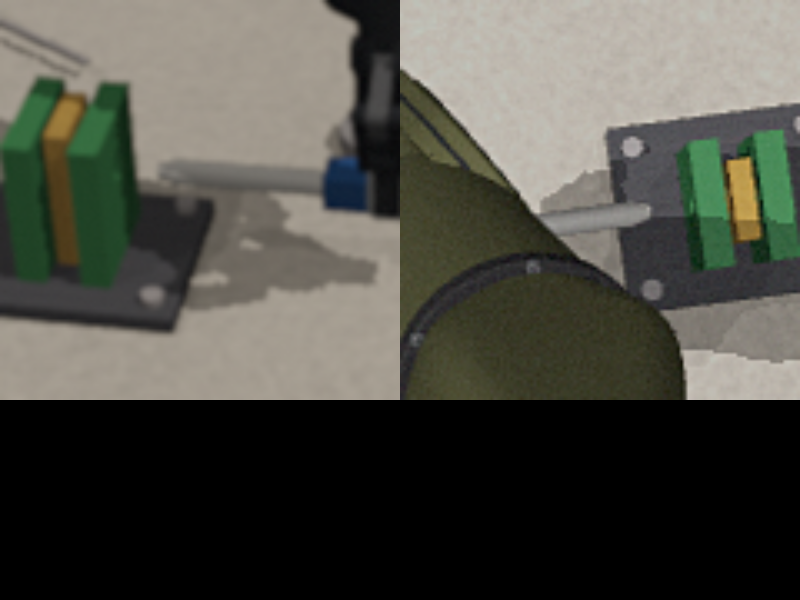

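The tip is at scene (278, 231) and top (365.6, 243.6), within half a pixel of the prediction, so the pin is level and in line with the hole. I correct the height by 1 mm and start inserting.

>>> play_rows([
  {"claw": 1, "linear": [0, -0.003, -0.006], "dr": [0, 0, 0]},
  {"claw": 1, "linear": [-0.05, 0, 0], "dr": [0, 0, 0]},
  {"claw": 1, "linear": [-0.05, 0, 0], "dr": [0, 0, 0]},
  {"claw": 1, "linear": [0, 0, 0], "dr": [0, 0, 0]},
  {"claw": 1, "linear": [0, 0, 0], "dr": [0, 0, 0]},
])

```text
time: 15.5
ee_pos: [0.5353, -0.0441, 0.0723]
ee_rot: [[-0.121, 0.993, 0.0], [0.993, 0.121, -0.0], [-0.0, -0.0, -1.0]]
force: [-0.6, 0.1, -1.8]
width: 0.0208
gripper_force: 58.8
```

```bash
cat >> h.py <<'E'
def ins():
    d=np.array([.1222,-.9925]); E=np.array([.552,-.174]); s=robot.sense(); e=np.array(s['ee_pos']); v=E-e[:2]; R=np.array(s['ee_rot'])
    print('t',round(s['time'],2),'to home mm',(v@d-.0364)*1000,'lateral mm',1000*(v[0]*-d[1]+v[1]*d[0]),'axis z',(e[2]-.0025)*1000,'yaw',np.degrees(np.arctan2(R[1,0],R[0,0])),'z',R[:,2].round(3),'F',np.round(s['force'],1),'T',np.round(s['wrist_torque'],2),'w',round(s['width'],4))
E
python3 -c "
from h import *
ins()"
```

```text
t 15.5 to home mm 94.5134842673423 lateral mm 0.6655103255061058 axis z 69.76617616658339 yaw 96.94766186378104 z [ 0. -0. -1.] F [-0.6  0.1 -1.8] T [ 0.07  0.01 -0.03] w 0.0208
```

>>> play_rows([
  {"claw": 1, "linear": [0, 0.004, -0.002], "dr": [0, 0, 0]},
  {"claw": 1, "linear": [-0.03, 0, 0], "dr": [0, 0, 0]},
  {"claw": 1, "linear": [-0.03, 0, 0], "dr": [0, 0, 0]},
  {"claw": 1, "linear": [-0.03, 0, 0], "dr": [0, 0, 0]},
  {"claw": 1, "linear": [-0.03, 0, 0], "dr": [0, 0, 0]},
  {"claw": 1, "linear": [0, 0, 0], "dr": [0, 0, 0]},
])

```text
time: 16.1
ee_pos: [0.5381, -0.0626, 0.0726]
ee_rot: [[-0.121, 0.993, -0.0], [0.993, 0.121, -0.001], [-0.001, -0.0, -1.0]]
force: [0.3, -0.2, -0.8]
width: 0.0205
gripper_force: 58.8
```

```bash
python3 -c "
from h import *
ins()"
```

```text
t 16.1 to home mm 75.81381498341462 lateral mm 0.1614139426229684 axis z 70.05933132270569 yaw 96.92399470027893 z [-0.    -0.001 -1.   ] F [ 0.3 -0.2 -0.8] T [ 0.04 -0.01 -0.03] w 0.0205
```

>>> play_rows([
  {"claw": 1, "linear": [-0.04, 0, 0], "dr": [0, 0, 0]},
  {"claw": 1, "linear": [-0.04, 0, 0], "dr": [0, 0, 0]},
  {"claw": 1, "linear": [-0.04, 0, 0], "dr": [0, 0, 0]},
  {"claw": 1, "linear": [-0.04, 0, 0], "dr": [0, 0, 0]},
  {"claw": 1, "linear": [-0.04, 0, 0], "dr": [0, 0, 0]},
  {"claw": 1, "linear": [0, 0, 0], "dr": [0, 0, 0]},
])

```text
time: 16.7
ee_pos: [0.5418, -0.0927, 0.0725]
ee_rot: [[-0.12, 0.993, -0.0], [0.993, 0.12, -0.001], [-0.001, -0.0, -1.0]]
force: [-0.3, 0.2, -1.6]
width: 0.0209
gripper_force: 58.8
```

```bash
python3 -c "
from h import *
ins()"
```

```text
t 16.7 to home mm 45.51881872954986 lateral mm 0.22554673264650776 axis z 70.0420872859489 yaw 96.9005901781527 z [-0.    -0.001 -1.   ] F [-0.3  0.2 -1.6] T [0.07 0.06 0.02] w 0.0209
```

>>> play_rows([
  {"claw": 1, "linear": [-0.04, 0.001, 0], "dr": [0, 0, -0.001]},
  {"claw": 1, "linear": [-0.04, 0, 0], "dr": [0, 0, 0]},
  {"claw": 1, "linear": [-0.04, 0, 0], "dr": [0, 0, 0]},
  {"claw": 1, "linear": [-0.04, 0, 0], "dr": [0, 0, 0]},
  {"claw": 1, "linear": [-0.04, 0, 0], "dr": [0, 0, 0]},
  {"claw": 1, "linear": [-0.04, 0, 0], "dr": [0, 0, 0]},
  {"claw": 1, "linear": [0, 0, 0], "dr": [0, 0, 0]},
])

```text
time: 17.4
ee_pos: [0.5463, -0.1284, 0.0725]
ee_rot: [[-0.122, 0.993, -0.0], [0.993, 0.122, -0.001], [-0.001, -0.0, -1.0]]
force: [-0.8, -0.2, -2.1]
width: 0.0208
gripper_force: 58.8
```

```bash
python3 -c "
from h import *
ins()"
```

```text
t 17.4 to home mm 9.59076339902186 lateral mm 0.04704220132486711 axis z 70.03174972574381 yaw 97.00090802955286 z [-0.    -0.001 -1.   ] F [-0.8 -0.2 -2.1] T [ 0.03  0.02 -0.03] w 0.0208
```

Free so far. Next come the last 9.6 mm, in small steps to contact.

>>> play_rows([
  {"claw": 1, "linear": [-0.02, 0, 0], "dr": [0, 0, 0]},
  {"claw": 1, "linear": [-0.02, 0, 0], "dr": [0, 0, 0]},
  {"claw": 1, "linear": [-0.01, 0, 0], "dr": [0, 0, 0]},
  {"claw": 1, "linear": [-0.01, 0, 0], "dr": [0, 0, 0]},
  {"claw": 1, "linear": [0, 0, 0], "dr": [0, 0, 0]},
])

```text
time: 17.9
ee_pos: [0.5475, -0.136, 0.0726]
ee_rot: [[-0.124, 0.992, 0.0], [0.992, 0.124, -0.0], [-0.0, -0.0, -1.0]]
force: [-0.1, -0.6, -1.4]
width: 0.0207
gripper_force: 58.8
```

>>> play_rows([
  {"claw": 1, "linear": [-0.01, 0, 0], "dr": [0, 0, 0]},
  {"claw": 1, "linear": [0, 0, 0], "dr": [0, 0, 0]},
  {"claw": 1, "linear": [0, 0, 0], "dr": [0, 0, 0]},
])

```text
time: 18.2
ee_pos: [0.5477, -0.1372, 0.0726]
ee_rot: [[-0.124, 0.992, 0.0], [0.992, 0.124, 0.0], [0.0, 0.0, -1.0]]
force: [0.1, -0.4, -1.4]
width: 0.0207
gripper_force: 58.8
```

```bash
python3 -c "
from h import *
ins()"
```

```text
t 18.2 to home mm 0.6752299668339803 lateral mm -0.2550336769285566 axis z 70.14236900791799 yaw 97.1127068964232 z [ 0.  0. -1.] F [ 0.1 -0.4 -1.4] T [ 0.06  0.02 -0.02] w 0.0207
```

>>> play_rows([
  {"claw": 1, "linear": [-0.008, 0, 0], "dr": [0, 0, 0]},
  {"claw": 1, "linear": [0, 0, 0], "dr": [0, 0, 0]},
  {"claw": 1, "linear": [0, 0, 0], "dr": [0, 0, 0]},
])

```text
time: 18.5
ee_pos: [0.5479, -0.1384, 0.0726]
ee_rot: [[-0.124, 0.992, 0.0], [0.992, 0.124, -0.0], [-0.0, 0.0, -1.0]]
force: [0.5, 0.2, -1.1]
width: 0.0209
gripper_force: 58.8
```

>>> play_rows([
  {"claw": 1, "linear": [-0.008, 0, 0], "dr": [0, 0, 0]},
  {"claw": 1, "linear": [0, 0, 0], "dr": [0, 0, 0]},
  {"claw": 1, "linear": [0, 0, 0], "dr": [0, 0, 0]},
])

```text
time: 18.8
ee_pos: [0.5481, -0.1394, 0.0727]
ee_rot: [[-0.124, 0.992, 0.0], [0.992, 0.124, 0.0], [0.0, 0.0, -1.0]]
force: [0.2, 0.7, -1.6]
width: 0.0209
gripper_force: 58.8
```

```bash
python3 -c "
from h import *
ins()"
```

```text
t 18.8 to home mm -1.6258150046781354 lateral mm -0.313373467783931 axis z 70.15023578216504 yaw 97.11229824542826 z [ 0.  0. -1.] F [ 0.2  0.7 -1.6] T [ 0.13  0.   -0.  ] w 0.0209
```

>>> play_rows([
  {"claw": 1, "linear": [-0.008, 0, 0], "dr": [0, 0, 0]},
  {"claw": 1, "linear": [0, 0, 0], "dr": [0, 0, 0]},
  {"claw": 1, "linear": [0, 0, 0], "dr": [0, 0, 0]},
])

```text
time: 19.1
ee_pos: [0.5481, -0.1396, 0.0727]
ee_rot: [[-0.125, 0.992, -0.0], [0.992, 0.125, 0.002], [0.002, 0.0, -1.0]]
force: [-2.2, 3.7, -0.2]
width: 0.021
gripper_force: 58.9
```

>>> play_rows([
  {"claw": 1, "linear": [-0.006, 0, 0], "dr": [0, 0, 0]},
  {"claw": 1, "linear": [0, 0, 0], "dr": [0, 0, 0]},
  {"claw": 1, "linear": [0, 0, 0], "dr": [0, 0, 0]},
])

```text
time: 19.4
ee_pos: [0.5481, -0.1396, 0.0727]
ee_rot: [[-0.125, 0.992, -0.0], [0.992, 0.125, 0.003], [0.003, 0.0, -1.0]]
force: [-1.7, 6.7, 0.3]
width: 0.0208
gripper_force: 59.0
```

```bash
python3 -c "
from h import *
ins()"
```

```text
t 19.4 to home mm -1.7528783322359673 lateral mm -0.28952613116736 axis z 70.1628427400758 yaw 97.18851373014611 z [-0.     0.003 -1.   ] F [-1.7  6.7  0.3] T [ 1.36  0.33 -0.15] w 0.0208
```

Contact: the handle front meets the cheek and travel has stopped at 6.7 N. I press a little more, ease down so the shank rests in the holes, and release gently.

>>> play_rows([
  {"claw": 1, "linear": [-0.01, 0, 0], "dr": [0, 0, 0]},
  {"claw": 1, "linear": [0, 0, 0], "dr": [0, 0, 0]},
  {"claw": 1, "linear": [0, 0, 0.005], "dr": [0, 0, 0]},
  {"claw": 1, "linear": [0, 0, 0.005], "dr": [0, 0, 0]},
  {"claw": 1, "linear": [0, 0, 0], "dr": [0, 0, 0]},
])

```text
time: 19.9
ee_pos: [0.5483, -0.1396, 0.0715]
ee_rot: [[-0.126, 0.992, 0.0], [0.992, 0.126, 0.004], [0.004, 0.001, -1.0]]
force: [-2.5, 9.0, 2.2]
width: 0.0206
gripper_force: 59.4
```

```bash
python3 -c "
from h import *
ins()"
```

```text
t 19.9 to home mm -1.7837159534637437 lateral mm -0.5502619753047652 axis z 69.0280771560518 yaw 97.23506193639615 z [ 0.     0.004 -1.   ] F [-2.5  9.   2.2] T [ 1.79  0.6  -0.11] w 0.0206
```

>>> play_rows([
  {"claw": 0.75, "linear": [0, 0, 0], "dr": [0, 0, 0]},
  {"claw": 0.6, "linear": [0, 0, 0], "dr": [0, 0, 0]},
  {"claw": 0.4, "linear": [0, 0, 0], "dr": [0, 0, 0]},
  {"claw": 0.1, "linear": [0, 0, 0], "dr": [0, 0, 0]},
  {"claw": -0.3, "linear": [0, 0, 0], "dr": [0, 0, 0]},
  {"claw": -0.3, "linear": [0, 0, 0], "dr": [0, 0, 0]},
  {"claw": -0.3, "linear": [0, 0, -0.1], "dr": [0, 0, 0]},
  {"claw": -0.3, "linear": [0, 0, -0.2], "dr": [0, 0, 0]},
  {"claw": -0.3, "linear": [0, 0, -0.3], "dr": [0, 0, 0]},
  {"claw": -0.3, "linear": [0.2, 0, -0.2], "dr": [0, 0, 0]},
  {"claw": -0.3, "linear": [0.3, 0, 0], "dr": [0, 0, 0]},
  {"claw": -0.3, "linear": [0.3, 0, 0], "dr": [0, 0, 0]},
])

```text
time: 21.1
ee_pos: [0.5343, -0.024, 0.1924]
ee_rot: [[-0.12, 0.993, 0.003], [0.993, 0.12, -0.001], [-0.001, 0.003, -1.0]]
force: [-0.4, 0.9, -0.0]
width: 0.0553
gripper_force: 0.0
```

>>> play_rows([
  {"claw": -0.3, "linear": [0.3, 0, 0], "dr": [0, 0, 0]},
  {"claw": -0.3, "linear": [0.3, 0, 0], "dr": [0, 0, 0]},
  {"claw": -0.3, "linear": [0.2, 0, 0], "dr": [0, 0, 0]},
  {"claw": -0.3, "linear": [0, 0, 0], "dr": [0, 0, 0]},
])

```text
time: 21.5
ee_pos: [0.5182, 0.1012, 0.1919]
ee_rot: [[-0.132, 0.991, 0.002], [0.991, 0.132, 0.004], [0.004, 0.002, -1.0]]
force: [0.4, 0.2, 1.1]
width: 0.0553
gripper_force: 0.0
```

```bash
python3 -c "
from h import *
ins()
a=snap('scene','s7');b=snap('top','t7')
o=np.zeros((600,800,3),np.uint8)
o[:,:]=0
o[:400,:400]=cv2.resize(a[185:265,225:305],(400,400),interpolation=2); o[:400,400:]=cv2.resize(b[200:280,335:415],(400,400),interpolation=2)
o[400:,:266]=cv2.resize(a,(266,200)); o[400:,400:666]=cv2.resize(b,(266,200)); cv2.imwrite('pics/c8.png',o)
d=np.array([.1222,-.9925,0]); E=np.array([.552,-.174,.07]); n=np.array([.9925,.1222,0])
for nm in('scene','top'): print(nm,'front corners/rear',proj(nm,[E+n*.011*w+np.array([0,0,z]) + d*l for l in(0,-.07) for w in(-1,1) for z in(.011,-.011)]).round(1).tolist(),'tip',proj(nm,E+d*.09).round(1))"
```

```text
t 21.5 to home mm 240.83356220322466 lateral mm -0.10712876317724163 axis z 189.39312572205213 yaw 97.60188357104215 z [ 0.002  0.004 -1.   ] F [0.4 0.2 1.1] T [ 0.03 -0.03 -0.04] w 0.0553
scene front corners/rear [[267.6, 221.3], [268.6, 231.3], [264.6, 228.3], [265.6, 238.4], [305.9, 224.2], [306.4, 234.2], [303.6, 231.3], [304.1, 241.4]] tip [[218.3 226. ]]
top front corners/rear [[378.6, 247.7], [377.5, 248.2], [376.9, 235.9], [375.9, 236.6], [340.9, 252.9], [340.6, 253.2], [339.2, 241.0], [339.0, 241.6]] tip [[425.1 235.6]]
```

View pics/c8.png

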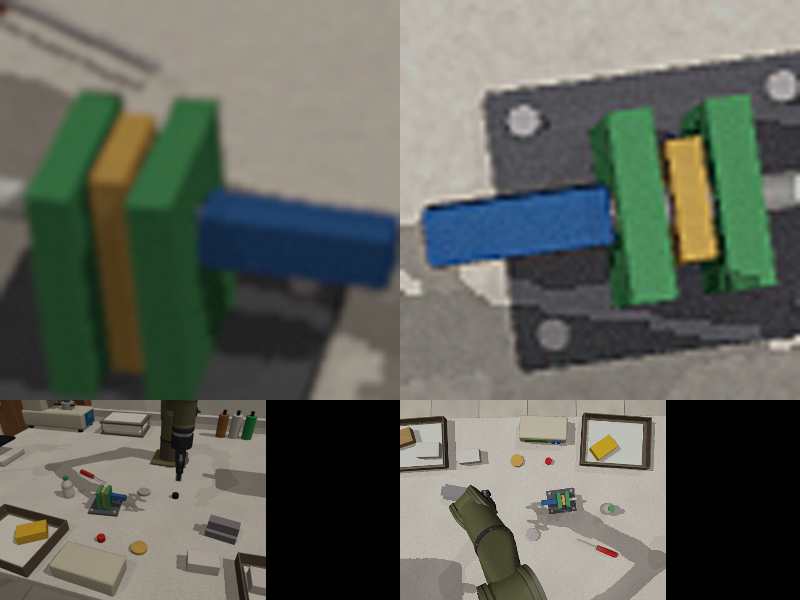

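In the last picture the handle front sits against the entry cheek (scene column about 265). Its rear end is at scene column about 304 and top column about 340, which matches the predicted home pose. The tip shows beyond the far cheek, the bystanders are unmoved, and the robot is clear.

```bash
python3 -c "
from h import *
print(job.sign_off())"
```

```text
the job is handed in; nothing more can be done
None
```

The pin was drawn out by its shank, laid on the bench, regripped by the handle and pushed home until the handle front met the yoke at about 9 N, then released; the job was handed in at 21.5 s, and the verdict was not shown.

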